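# Slide a chip carrier along the rail into the reading corner and start the reader

## Task

Load the blue-marked chip carrier that lies on the deck of the flat chip reader: with a fingertip push it across the deck until its long side is flush against the rail, then slide it along, keeping it against the rail, into the corner pocket until it is fully home against the end stop. Then press the green start key all the way down, let it come back up and move clear. The carrier stays flat on the deck throughout - do not pick it up - and leave the spare carrier, the tube rack and the bottle where they are.

Things in the scene. Friction and masses are not known exactly. Their poses are not given: they have to be found in the camera images.
- reader: fixed chip reader: low white case 220 x 340 mm, dark deck plate on top, surface 44 mm above the bench. Origin on the bench. Its x points from the control strip (near the robot, top 41 mm high) across the deck to the aluminium rail, its y along the rail to the pocket. Deck spans x -59 to 87, y -162 to 162 mm. Rail face at x = 55 mm, from y -155 mm to the pocket, 10 mm high. Yaw up to 0.3 rad.
- corner (a point): inner corner of the pocket at deck height, where rail face (its plane x = 0) and end stop face (its plane y = 0) meet, both 10 mm high; axes as the reader's, at (55, 130, 44) mm in it. The carrier is fully home when its centre is at x -18, y -38, z +6 mm in this frame, its long side along y. A black reading window lies in the pocket's floor.
- mouth (a point): point on the rail face at deck height, 45 mm (-y) before the corner, level with the end of the pocket's outer guide; axes as the reader's. The pocket is 39 mm wide: the guide, 10 mm high and 8 mm thick, has its inner face at x -39 mm here and runs on to the end stop; before this point a lip flares outwards from it by 0.5 rad, to y -17, x -51 mm.
- chip_center (a point): centre (half-way up) of the loose carrier to load: white plastic frame 36 mm (its x) by 76 mm (its y, long side), 12 mm high, with a small glass chip, blue channels and blue ridges at its -y end, 35 to 70 g. Starts flat on the deck, off the rail and short of the pocket, ridged end to the rear, turned up to 0.35 rad from the rail. Friction on the deck is moderate.
- key_top (a point): centre of the top of the round green start key (28 mm across) on the control strip; 8 mm above the strip when up. z is up. Pressed straight down.
- start_key (a joint): travel of the start key in m: 0 up, 0.004 fully down; a spring pushes back with 1.8 N at first and 4.2 N at the bottom and returns it when let go.
- spare_center (a point): centre of a spare chip carrier, same size but marked grey, lying on the bench between the robot and the reader; stays where it is.
- tube_rack: black rack 78 x 96 mm, 65 mm high with its tubes, standing on the bench at one end of the reader; origin at the centre of its underside; stays where it is.
- flask: glass bottle with a blue cap, 58 mm across, 95 mm high, standing on the bench at the other end of the reader; origin at the centre of its underside; stays where it is.
There are look-alikes about, which are no part of the job. What is shaped like the part that bears chip_center but orange is not meant.

How it is judged:
On the way, in this order (a step that is already met when the one before it is completed fails the run):
1. the carrier lies flush along the rail, still short of the pocket (x of chip_center in the frame of corner above -0.0208 m and angle between the y axis of chip_center and the y axis of corner, either way round below 0.06 rad and y of chip_center in the frame of corner below -0.1 m), for 0.1 s.
2. the carrier is fully home in the corner pocket (x of chip_center in the frame of corner above -0.0208 m and y of chip_center in the frame of corner above -0.0408 m and z of chip_center in the frame of corner below 0.009 m and angle between the y axis of chip_center and the y axis of corner, either way round below 0.06 rad), for 0.2 s.
3. the start key is pressed down (value of joint start_key above 0.003 m), for 0.05 s.
At the end, for the whole second after the job is handed in: the carrier lies flat in the pocket, its long side within 2.8 mm of the rail and its end within 2.8 mm of the end stop, square to within 0.06 rad and at rest, and the start key is up again after being pressed at least 3 mm with the carrier home (all of step 2 and linear speed of chip below 0.01 m/s and value of joint start_key below 0.001 m); the robot touches nothing.
It fails at once if the carrier is lifted or tipped off the deck (5 mm or 0.15 rad) (z of chip_center in the frame of corner above 0.011 m or z of chip_center in the frame of corner below 0.002 m or angle between chip_center's own z axis and vertical above 0.15 rad).
It fails at once if the carrier comes within 92 mm of the end stop while more than 8 mm off the rail (y of chip_center in the frame of corner above -0.13 m and x of chip_center in the frame of corner below -0.026 m).
It fails at once if the start key is pressed before the carrier is home (value of joint start_key above 0.003 m and not (x of chip_center in the frame of corner above -0.0208 m and y of chip_center in the frame of corner above -0.0408 m and z of chip_center in the frame of corner below 0.009 m and angle between the y axis of chip_center and the y axis of corner, either way round below 0.06 rad)).
It fails at once if a bystander is moved by more than 15 mm or tipped (distance of any of spare_center, tube_rack, flask from where it was at the start of the episode above 0.015 m or angle between any of spare_center, tube_rack, flask's own z axis and vertical above 0.2 rad).
It also fails if it takes over 54 s, if anything falls off the work surface, if the arm or the gripper's body presses on something with over 40 N, if the wrist force passes 120 N, or if a joint passes its speed limit or range.

## Robot

A 6-joint arm with a two-finger parallel gripper is mounted at the origin on the work surface. World frame = base frame: x ahead of the robot, y to its left, z up, the work surface at z = 0. Lengths are in m, angles in rad, forces in N, time in s.
With the tool pointing down it reaches from about 0.35 to 0.775 m from the base axis. Payload 7.3 kg.
Tool frame: the origin (TCP) lies midway between the tips of the shut fingers; the grasp point (between the pads) lies 19 mm behind it (robot.tcp_to_grasp is the distance from the TCP to the grasp point, in m); x points along the fingers, z is the direction in which the jaws open and shut, and the axes are right-handed (so a half turn about x gives the same grasp; the last joint's range is limited). The gripper opens to 92 mm and grips with 3 to 60 N. Pads are 19 mm wide; open, the fingers measure 130 mm over their backs; the gripper's body (75 mm by 190 mm) begins 47 mm behind the grasp point.
Start: joints at [-1.477, 0.342, 1.524, -0, 1.275, -0.146], TCP at [0.125, -0.51, 0.227] pointing down, gripper open.
Joint ranges: [-2.53, 2.53], [-0.77, 2.02], [0.04, 2.7], [-1, 4.14], [0.28, 2.66], [-3.11, 3.11]. Speed limits (rad/s): [2.57, 2.57, 3.14, 3.14, 3.14, 3.14].

## Interface

Orientations are given as [roll, pitch, yaw] about the fixed x, y, z axes, in that order (R = Rz(yaw) Ry(pitch) Rx(roll)).
In Python, from cell import robot gives the robot as it stands.
- The arm moves only by the tool move_arm, never from a script. Its argument "deltas" is a list of rows, each an object with "dp": the shift along the tool's x, y, z in m, a list of three; "turn": the turn, a rotation vector about the tool's x, y, z in degrees, a list of three. A call has 1 to 10 rows; each row is the pose to reach, as a shift and turn from the pose commanded when the call began, along the tool's axes at that moment; what a row does not reach only later rows make up. A row lasts 1/10 s, in which the tool goes at most 50 mm and 8.59 degrees, less where a joint would pass 70% of its speed; a pose out of reach is approached as far as the arm can. A call with a gripper value outside its range is refused whole. "hand" is the finger opening in m, from 0 to 0.0918, set as the call begins (left out, the last holds). The fingers move at their own pace and stop on an object; "squeeze" is the grip in N (left out, the last holds). Time passes only in rows, so rows that repeat a pose let the fingers close. It gives the time, the measured TCP pose, the force and the opening at its end, in the units of the state.
- robot.observe(): the state, without advancing time (a new reading comes with each control period).
- robot.read_camera(name): name is "scene" or "top"; returns (picture, depth): 480x640x3 uint8, red, green, blue; 480x640 float32, m along the optical axis (not along the pixel's ray), 0 where there is no reading.
- robot.camera_info(name): a dict with "fx", "fy", "cx", "cy" (pixels), "R" (3x3) and "t" (3): a world point X has camera coordinates R X + t. Camera axes: x right, y down, z forward; pixel columns grow to the right and rows downward; lengths in m; the calibration is good to about 2 mm. A picture is of the moment at which its call begins. camera_info takes no time and is no camera call.
- robot.hand_in(): hands the job in, once; it reports no verdict.
The state is a dict: "time": time; "qpos": joint angles; "qvel": joint speeds; "joint_efforts": joint torques, N m; "tool_pos": TCP position; "tool_rot": TCP orientation; "contact_force": force on the tool from outside, world axes, zero at the start; "torque": the same for the moment, N m; "opening": finger opening in m.
Only numpy, scipy, OpenCV 4.12 (cv2) and the standard library are available. Lean on these libraries where they do the work, as an engineer would, in place of code of your own. Each camera call takes 0.05 s, during which the arm holds its last target.

## Working session

There is one attempt and no reset: what is moved stays moved. The work goes in short steps, Python scripts to look and compute and a tool call to move; the robot and the scene stay as the last step left them, time stands still between calls to the robot, and variables do not carry over. Pictures are saved under pics/ and viewed, and the job is handed in when it is done.

Besides the shell and the picture viewer there is one more tool, called after ">>>" as a command line: name --argument value ..., lists and objects as JSON in quotes. move_arm: Moves the arm, as the interface text tells. Its arguments: {"type":"object","properties":{"deltas":{"type":"array"},"hand":{"type":"number"},"squeeze":{"type":"number"}},"required":["deltas"]}

```bash
ls; mkdir -p pics; python3 - <<'E'
from cell import robot
import cv2,numpy as np
np.set_printoptions(precision=4,suppress=True)
for n in ("scene","top"):
    p,d=robot.read_camera(n); cv2.imwrite(f"pics/{n}0.png",p[:,:,::-1]); np.save(f"{n}0.npy",d); print(n,robot.camera_info(n))
print(robot.observe())
E
```

```text
pics
scene {'fx': 563.0476041475324, 'fy': 563.0476041475324, 'cx': 314.9271543607153, 'cy': 232.89064852391823, 'R': array([[ 0.8332,  0.5528,  0.0152],
       [ 0.3882, -0.5652, -0.7279],
       [-0.3938,  0.6124, -0.6855]]), 't': array([-0.4759, -0.1581,  1.2965])}
top {'fx': 532.1783513159158, 'fy': 532.1783513159158, 'cx': 321.1971403243652, 'cy': 245.64631486284932, 'R': array([[-0.0191, -0.9994,  0.0301],
       [-0.9813,  0.013 , -0.192 ],
       [ 0.1915, -0.0333, -0.9809]]), 't': array([0.0153, 0.5622, 0.8943])}
{'time': 0.1, 'qpos': array([-1.477 ,  0.3426,  1.5249, -0.    ,  1.2754, -0.146 ]), 'qvel': array([ 0.0009, -0.0028, -0.0039, -0.0001, -0.0001,  0.0013]), 'joint_efforts': array([  0.0026, -43.2005, -24.4695,   0.0721,   0.0526,  -0.    ]), 'tool_pos': array([ 0.1247, -0.5096,  0.2261]), 'tool_rot': array([3.016 , 1.5695, 1.685 ]), 'contact_force': array([-0.2691, -0.5194,  0.2645]), 'torque': array([-0.0467, -0.0382, -0.0144]), 'opening': 0.09190915603900957}
```

View pics/scene0.png

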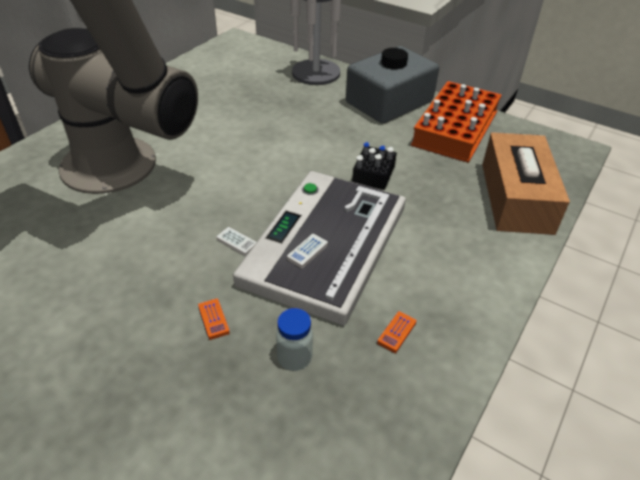

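View pics/top0.png

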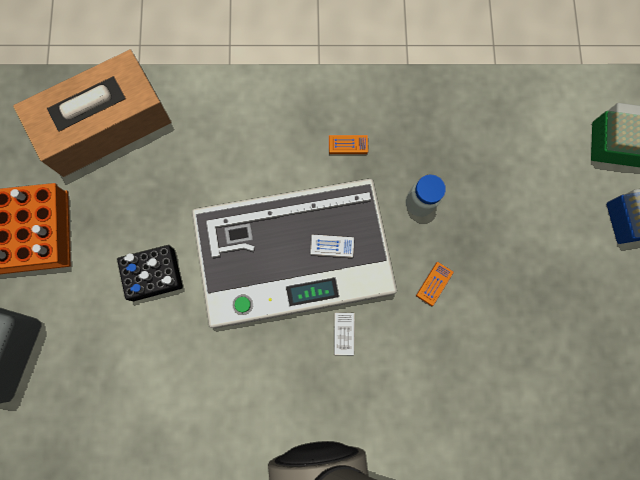

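The blue-marked carrier is at top (332,245), on the deck. The look-alikes are the orange ones at (348,144) and (435,284) and the grey spare at (344,334) on the bench. Only the first is white with blue marks on the deck. The pocket is at (235,235), the green key at (242,304), the rack at (150,272) and the bottle at (430,190). Next I'll look at an enlarged crop and measure.

```bash
cat > h.py <<'E'
import numpy as np,cv2
from cell import robot
np.set_printoptions(precision=4,suppress=True)
def ray(n,uv,z):
    c=robot.camera_info(n);R=c['R'];t=c['t']
    uv=np.atleast_2d(np.array(uv,float))
    d=np.c_[(uv[:,0]-c['cx'])/c['fx'],(uv[:,1]-c['cy'])/c['fy'],np.ones(len(uv))]@R
    C=-R.T@t
    s=(z-C[2])/d[:,2]
    return C+d*s[:,None]
def proj(n,X):
    c=robot.camera_info(n);p=np.atleast_2d(X)@c['R'].T+c['t']
    return np.c_[p[:,0]/p[:,2]*c['fx']+c['cx'],p[:,1]/p[:,2]*c['fy']+c['cy']]
E
python3 - <<'E'
from h import *
im=cv2.imread('pics/top0.png')
cv2.imwrite('pics/top0c.png',cv2.resize(im[170:340,185:405],None,fx=3.5,fy=3.5,interpolation=cv2.INTER_CUBIC))
hsv=cv2.cvtColor(im,cv2.COLOR_BGR2HSV)
g=cv2.inRange(hsv,(50,120,60),(75,255,255)); g[:, :200]=0; g[:,280:]=0
m=cv2.moments(g,True); k=[m['m10']/m['m00'],m['m01']/m['m00']]
print('key',k,m['m00'],ray('top',k,.049))
# dark deck mask
d=cv2.inRange(hsv,(0,0,40),(179,80,95)); 
w=cv2.inRange(hsv,(0,0,170),(179,90,255))
for nm,mm in(('dark',d),('white',w)):
    cs,_=cv2.findContours(mm,cv2.RETR_EXTERNAL,cv2.CHAIN_APPROX_NONE)
    for c in cs:
        if cv2.contourArea(c)>250:
            r=cv2.minAreaRect(c); 
            if 190<r[0][0]<420 and 150<r[0][1]<360: print(nm,cv2.contourArea(c),r); print(cv2.boxPoints(r).tolist())
E
```

```text
key [242.0159574468085, 304.15425531914894] 188.0 [[0.4611 0.1464 0.049 ]]
dark 704.5 ((303.26708984375, 312.9129333496094), (5.476196765899658, 183.36868286132812), 79.2959976196289)
[[212.6695098876953, 327.2514953613281], [392.8475341796875, 293.1934509277344], [393.86468505859375, 298.5743713378906], [213.6866455078125, 332.6324157714844]]
dark 906.5 ((311.9199523925781, 291.5600280761719), (19.856287002563477, 50.08793258666992), 79.69515228271484)
[[285.5039367675781, 286.27203369140625], [334.7839660644531, 277.31201171875], [338.3359680175781, 296.8480224609375], [289.0559387207031, 305.80804443359375]]
dark 454.0 ((418.85687255859375, 209.71983337402344), (34.30693817138672, 23.243560791015625), 29.24882698059082)
[[398.2119445800781, 211.47866821289062], [409.5688171386719, 191.19851684570312], [439.5018005371094, 207.96099853515625], [428.1449279785156, 228.24114990234375]]
dark 13746.5 ((290.274658203125, 238.13003540039062), (79.36727142333984, 180.54896545410156), 80.1541748046875)
[[194.54397583007812, 214.4676055908203], [372.4337463378906, 183.5941619873047], [386.0053405761719, 261.79248046875], [208.11557006835938, 292.6658935546875]]
white 741.5 ((344.4999694824219, 333.4999694824219), (18.999996185302734, 40.99999237060547), 0.0)
[[334.9999694824219, 353.9999694824219], [334.9999694824219, 312.9999694824219], [353.9999694824219, 312.9999694824219], [353.9999694824219, 353.9999694824219]]
white 21608.5 ((292.031982421875, 251.17601013183594), (118.77994537353516, 189.43971252441406), 79.69515228271484)
[[188.21595764160156, 209.68801879882812], [374.6000061035156, 175.8000030517578], [395.8480224609375, 292.66400146484375], [209.46395874023438, 326.552001953125]]
```

View pics/top0c.png

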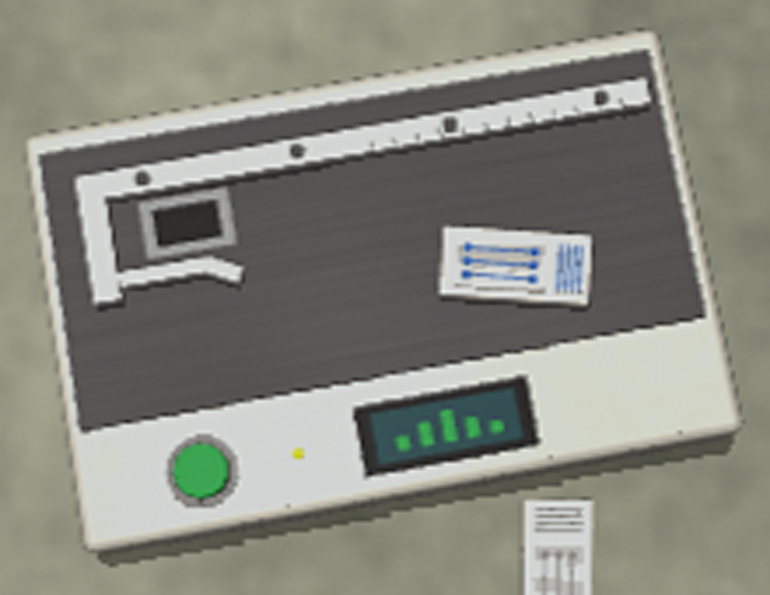

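The crop confirms it: a white frame with blue channels and blue ridges at the right (rear) end, at crop (515,265). The pocket is at the left.

```bash
cat >> h.py <<'E'
def edge_sub(pts,n=2): pass
def fitline(P):
    vx,vy,x0,y0=cv2.fitLine(P.astype(np.float32),cv2.DIST_HUBER,0,.01,.01).ravel(); return np.array([x0,y0]),np.array([vx,vy])
def inter(a,b):
    (p,d),(q,e)=a,b
    s=np.linalg.solve(np.c_[d,-e],q-p); return p+d*s[0]
def quad(c):
    """refine min-area box by line-fitting contour points near each side"""
    c=c.reshape(-1,2).astype(float); b=cv2.boxPoints(cv2.minAreaRect(c.astype(np.float32)))
    L=[]
    for i in range(4):
        a,e=b[i],b[(i+1)%4]; u=(e-a)/np.linalg.norm(e-a); l=np.linalg.norm(e-a)
        s=(c-a)@u; dd=abs((c-a)@np.array([-u[1],u[0]]))
        P=c[(s>.1*l)&(s<.9*l)&(dd<max(2.5,.05*min(l,80)))]; L.append(fitline(P))
    return np.array([inter(L[i-1],L[i]) for i in range(4)])
def chip(im,guess=None,ztop=.056):
    """white carrier on the dark deck -> centre xy, direction (towards pocket)"""
    g=cv2.cvtColor(im,cv2.COLOR_BGR2GRAY)
    return g
E
python3 - <<'E'
from h import *
im=cv2.imread('pics/top0.png')
K=4
big=cv2.resize(im,None,fx=K,fy=K,interpolation=cv2.INTER_CUBIC)
g=cv2.cvtColor(big,cv2.COLOR_BGR2GRAY)
def topx(p): return (np.asarray(p)+.5)/K-.5
# deck
d=(g<140).astype(np.uint8); M=np.zeros_like(d); 
cv2.fillConvexPoly(M,np.array([[190,205],[375,175],[390,264],[206,296]])*K,1); d&=M
d=cv2.morphologyEx(d,cv2.MORPH_OPEN,np.ones((5,5),np.uint8))
cs,_=cv2.findContours(d,cv2.RETR_EXTERNAL,cv2.CHAIN_APPROX_NONE); c=max(cs,key=cv2.contourArea)
q=topx(quad(c)); W=ray('top',q,.044); print('deck px',q,'\n',W)
for i in range(4): print(np.linalg.norm(W[i]-W[i-1]))
# white within deck: carrier
w=((g>=150)&(M>0)).astype(np.uint8)
cs,_=cv2.findContours(w,cv2.RETR_EXTERNAL,cv2.CHAIN_APPROX_NONE)
for c in cs:
    ce=topx(c.reshape(-1,2).mean(0)); a=cv2.contourArea(c)/K/K
    if a>100: print(a,ce,topx(cv2.boxPoints(cv2.minAreaRect(c))).tolist())
    if abs(ce[0]-332)<10 and abs(ce[1]-245)<8 and a>300:
        q=topx(quad(c)); W=ray('top',q,.056); print('chip',q,'\n',W,W.mean(0)); 
        for i in range(4): print(np.linalg.norm(W[i]-W[i-1]))
E
```

```text
deck px [[194.8512 214.1287]
 [370.0509 183.4917]
 [386.2528 260.4246]
 [207.7427 292.8242]] 
 [[ 0.6255  0.2335  0.044 ]
 [ 0.6803 -0.0868  0.044 ]
 [ 0.5357 -0.1107  0.044 ]
 [ 0.4824  0.2072  0.044 ]]
0.1454828698493217
0.32493045662026493
0.1465274124038333
0.3223816501596047
16524.0 [287.7859 230.4702] [[189.59288024902344, 204.8153839111328], [373.9937744140625, 172.7456512451172], [389.81396484375, 263.711669921875], [205.4130859375, 295.78143310546875]]
```

```bash
cat >> h.py <<'E'
K=4
def topx(p): return (np.asarray(p)+.5)/K-.5
YAW=0.168
Rr=np.array([[np.cos(YAW),-np.sin(YAW)],[np.sin(YAW),np.cos(YAW)]])
DC=np.array([.58098,.0608]); CORNER=DC+Rr@[.041,.130]
def to_c(p): return (np.asarray(p)[...,:2]-CORNER)@Rr      # world -> corner frame xy
def to_w(p): return np.asarray(p)[...,:2]@Rr.T+CORNER
E
python3 - <<'E'
from h import *
im=cv2.imread('pics/top0.png')
big=cv2.resize(im,None,fx=K,fy=K,interpolation=cv2.INTER_CUBIC)
g=cv2.cvtColor(big,cv2.COLOR_BGR2GRAY)
M=np.zeros_like(g); x0,x1,y0,y1=300,365,228,266
M[y0*K:y1*K,x0*K:x1*K]=1
w=((g>=150)&(M>0)).astype(np.uint8)
cs,_=cv2.findContours(w,cv2.RETR_EXTERNAL,cv2.CHAIN_APPROX_NONE); c=max(cs,key=cv2.contourArea)
q=topx(quad(c)); W=ray('top',q,.056); print('chip',q,'\n',W,W.mean(0), to_c(W),to_c(W.mean(0)))
for i in range(4): e=W[i]-W[i-1];print(np.linalg.norm(e),np.arctan2(-e[0],e[1]))
print('corner',CORNER)
def w3(p,z): p=to_w(p); return [*p,z]
ov=cv2.resize(im[170:340,185:405],None,fx=3.5,fy=3.5,interpolation=cv2.INTER_CUBIC)
def dr(pts,z,col):
    px=proj('top',[w3(p,z) for p in pts]); px=((px-[185,170]+.5)*3.5).astype(int)
    cv2.polylines(ov,[px],False,col,1)
dr([(0,-.285),(0,0),(-.039,0)],.054,(0,0,255))
dr([(-.039,-.0),(-.039,-.045),(-.051,-.062)],.054,(255,0,255))
dr([(-.114,-.292),(.032,-.292),(.032,.032),(-.114,.032),(-.114,-.292)],.044,(0,255,255))
cv2.imwrite('pics/ov.png',ov)
print('key c', to_c(ray('top',[242.0,304.15],.049)))
E
```

```text
chip [[310.0208 253.3983]
 [311.7805 234.1334]
 [353.4736 237.095 ]
 [352.4123 256.2656]] 
 [[ 0.5483  0.0263  0.056 ]
 [ 0.5832  0.0227  0.056 ]
 [ 0.5769 -0.0518  0.056 ]
 [ 0.5421 -0.0488  0.056 ]] [ 0.5626 -0.0129  0.056 ] [[-0.079  -0.1585]
 [-0.0452 -0.168 ]
 [-0.0639 -0.2403]
 [-0.0977 -0.2316]] [-0.0714 -0.1996]
0.07541731098003192 -0.08234848974556157
0.035098930939817655 -1.6755458869098458
0.07472384491885609 3.0564340886547448
0.03488026795822907 1.4857980040979712
corner [0.5997 0.1958]
key c [[-0.1449 -0.0256]]
```

View pics/ov.png

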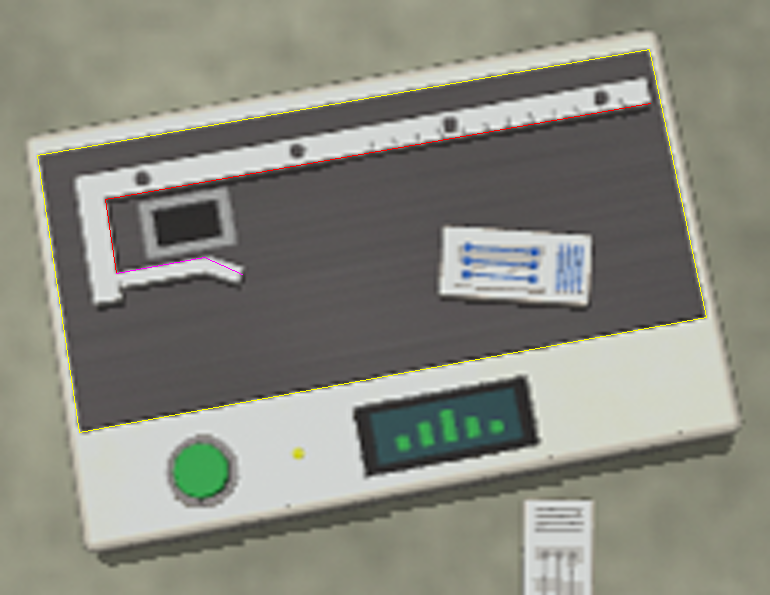

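The overlay matches the rail, stop, guide and deck edges to under a pixel. The carrier measures 75 x 35 mm, as it should, and its centre is at corner-frame (-71, -200) mm, turned -0.25 rad. Next I'll plan the approach: fingers shut, jaw axis along the reader's x, pushing the side first and then the rear end.

```bash
cat >> h.py <<'E'
from scipy.spatial.transform import Rotation as Ro
def plan(target_c,z,sgn=None,yaw=True):
    """tool-frame dp + turn from present pose to corner-frame xy, height z, tool z along +-reader x"""
    o=robot.observe(); R=Ro.from_euler('xyz',o['tool_rot']); 
    best=None
    for s in ([1,-1] if sgn is None else [sgn]):
        tz=np.array([s*np.cos(YAW),s*np.sin(YAW),0]); tx=np.array([0,0,-1.]); T=Ro.from_matrix(np.c_[tx,np.cross(tz,tx),tz])
        rv=(R.inv()*T).as_rotvec(degrees=True)
        if best is None or np.linalg.norm(rv)<np.linalg.norm(best[1]): best=(s,rv)
    w=np.r_[to_w(target_c),z]
    print('sgn',best[0],'dp',R.inv().apply(w-o['tool_pos']),'turn',best[1],'now c',to_c(o['tool_pos']),'z',o['tool_pos'][2],'F',o['contact_force'],'t',o['time'])
    return R
E
python3 - <<'E'
from h import *
R=plan((-.145,-.205),.15); print(R.as_matrix()); print(robot.observe()['qpos'],to_w((-.145,-.205)))
E
```

```text
sgn 1 dp [ 0.0767  0.4696 -0.3783] turn [-85.8875  -0.0524  -0.0627] now c [-0.5863 -0.6161] z 0.22613180791261503 F [-0.2691 -0.5194  0.2645] t 0.1
[[-0.0001  0.9714  0.2375]
 [ 0.0013  0.2375 -0.9714]
 [-1.      0.0002 -0.0013]]
[-1.477   0.3426  1.5249 -0.      1.2754 -0.146 ] [ 0.491  -0.0305]
```

>>> move_arm --deltas '[{"dp": [0, 0.47, -0.378], "turn": [-85.9, 0, 0]}, {"dp": [0, 0.47, -0.378], "turn": [-85.9, 0, 0]}, {"dp": [0, 0.47, -0.378], "turn": [-85.9, 0, 0]}, {"dp": [0, 0.47, -0.378], "turn": [-85.9, 0, 0]}, {"dp": [0, 0.47, -0.378], "turn": [-85.9, 0, 0]}, {"dp": [0, 0.47, -0.378], "turn": [-85.9, 0, 0]}, {"dp": [0, 0.47, -0.378], "turn": [-85.9, 0, 0]}, {"dp": [0, 0.47, -0.378], "turn": [-85.9, 0, 0]}, {"dp": [0, 0.47, -0.378], "turn": [-85.9, 0, 0]}, {"dp": [0, 0.47, -0.378], "turn": [-85.9, 0, 0]}]' --hand 0 --squeeze 10

```text
time: 1.1
tool_pos: [0.4295, -0.1111, 0.2266]
tool_rot: [-2.171, 1.571, -1.997]
contact_force: [0.5, -1.3, 0.5]
opening: 0.0163
```

```bash
python3 - <<'E'
from h import *
plan((-.145,-.205),.15); print(robot.observe()['qpos'],robot.observe()['opening'])
E
```

```text
sgn 1 dp [0.0766 0.0687 0.0745] turn [ 0.3691 -0.0065  0.0095] now c [-0.2191 -0.2742] z 0.226645417965207 F [ 0.4923 -1.2743  0.5478] t 1.1
[-0.426   0.1928  1.7314 -0.0002  1.2174 -0.6004] 0.016324423024903542
```

>>> move_arm --deltas '[{"dp": [0.03, 0.045, 0.04], "turn": [0.37, 0, 0]}, {"dp": [0.077, 0.0687, 0.0745], "turn": [0.37, 0, 0]}, {"dp": [0.077, 0.0687, 0.0745], "turn": [0.37, 0, 0]}, {"dp": [0.077, 0.0687, 0.0745], "turn": [0.37, 0, 0]}, {"dp": [0.077, 0.0687, 0.0745], "turn": [0.37, 0, 0]}]'

```text
time: 1.6
tool_pos: [0.4903, -0.0328, 0.1495]
tool_rot: [3.03, 1.569, -3.09]
contact_force: [-0.7, 0.4, -0.0]
opening: 0.0003
```

```bash
python3 - <<'E'
from h import *
plan((-.14,-.207),.049); print(robot.observe()['opening'])
p,d=robot.read_camera('scene');cv2.imwrite('pics/s1.png',cv2.resize(p[130:370,180:500,::-1],None,fx=2.5,fy=2.5,interpolation=cv2.INTER_CUBIC))
E
```

```text
sgn 1 dp [0.1005 0.0002 0.0063] turn [-0.2906 -0.0927 -0.0106] now c [-0.1461 -0.2072] z 0.14947879964456523 F [-0.6624  0.3875 -0.0084] t 1.6
0.00033376946302559127
```

View pics/s1.png

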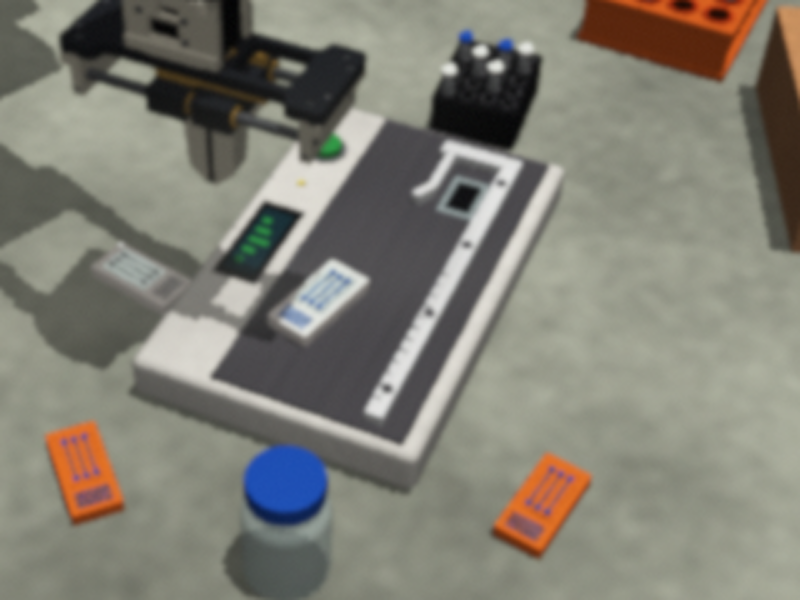

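The gripper's shut tip is at crop (215,165), on the strip side of the carrier at (320,300), with nothing in the way below it. I'll lower it.

>>> move_arm --deltas '[{"dp": [0.04, 0, 0.003]}, {"dp": [0.07, 0, 0.006]}, {"dp": [0.09, 0, 0.006]}, {"dp": [0.1, 0, 0.006]}, {"dp": [0.1, 0, 0.006]}, {"dp": [0.1, 0, 0.006]}]'

```text
invalid input
```

```bash
python3 - <<'E'
from h import *
plan((-.115,-.207),.049)
p,d=robot.read_camera('top');cv2.imwrite('pics/t2.png',cv2.resize(p[170:340,185:405,::-1],None,fx=3.5,fy=3.5,interpolation=cv2.INTER_CUBIC))
E
```

```text
sgn 1 dp [0.1013 0.001  0.0309] turn [-0.3551  0.003   0.0274] now c [-0.1459 -0.2078] z 0.15025153185105 F [-0.5345  1.1755  0.3039] t 1.65
```

View pics/t2.png

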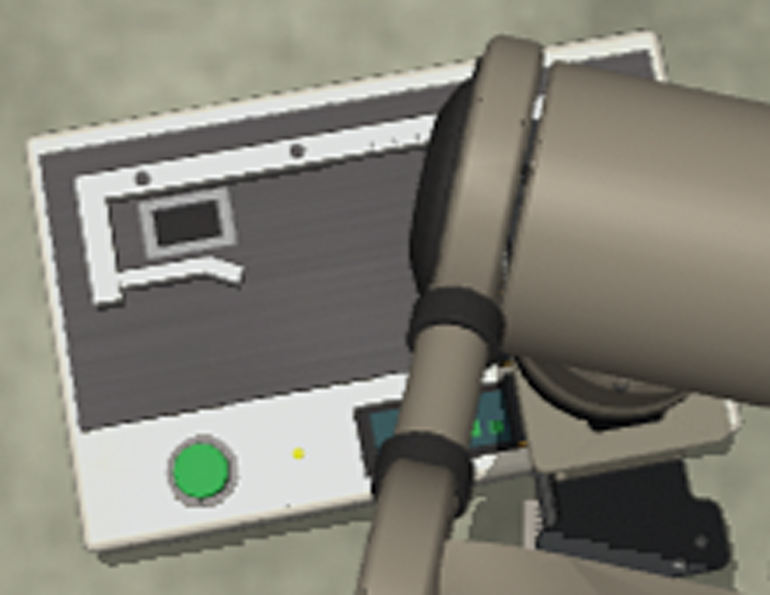

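The move was refused because the rows had no "turn". The top view hides the carrier behind the arm at about (530,250), so I'll use the scene camera. Repeating the move with "turn" filled in.

>>> move_arm --deltas '[{"dp": [0.04, 0, 0.003], "turn": [-0.3, 0, 0]}, {"dp": [0.07, 0, 0.006], "turn": [-0.3, 0, 0]}, {"dp": [0.09, 0, 0.006], "turn": [-0.3, 0, 0]}, {"dp": [0.1, 0, 0.006], "turn": [-0.3, 0, 0]}, {"dp": [0.1, 0, 0.006], "turn": [-0.3, 0, 0]}, {"dp": [0.1, 0, 0.006], "turn": [-0.3, 0, 0]}]'

```text
time: 2.3
tool_pos: [0.4973, -0.0326, 0.051]
tool_rot: [-0.442, 1.569, -0.275]
contact_force: [-0.4, 0.4, -0.5]
opening: 0.0005
```

```bash
cat >> h.py <<'E'
def look(name):
    p,d=robot.read_camera('scene'); cv2.imwrite(f'pics/{name}_full.png',p[:,:,::-1])
    cv2.imwrite(f'pics/{name}.png',cv2.resize(p[165:325,220:420,::-1],None,fx=3.5,fy=3.5,interpolation=cv2.INTER_CUBIC))
E
python3 - <<'E'
from h import *
plan((-.115,-.207),.049)
look('s3')
E
```

```text
sgn 1 dp [0.002  0.0011 0.0241] turn [-0.1017  0.1078  0.0511] now c [-0.1391 -0.208 ] z 0.05096130907329405 F [-0.3523  0.3983 -0.4624] t 2.3
```

View pics/s3.png

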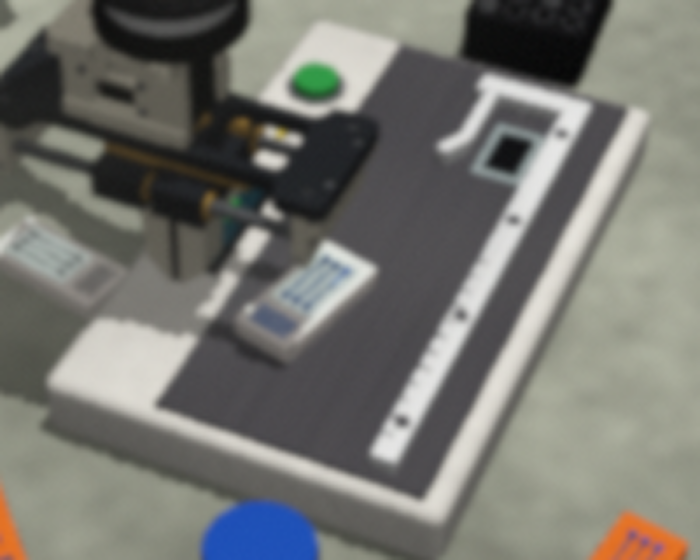

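```bash
python3 - <<'E'
from h import *
p,d=robot.read_camera('scene'); c=robot.camera_info('scene')
for cx,cy in [(300,225),(302,240),(300,250),(320,200),(190,265),(185,272),(170,260),(210,262),(215,225)]:
    u,v=int(220+cx/3.5),int(165+cy/3.5); z=d[v,u]
    X=c['R'].T@(np.array([(u-c['cx'])/c['fx']*z,(v-c['cy'])/c['fy']*z,z])-c['t']); print(cx,cy,to_c(X),X[2])
E
```

```text
300 225 [-0.0563 -0.2446] 0.14622719169397236
302 240 [-0.0544 -0.2447] 0.13798819177030663
300 250 [-0.0551 -0.2471] 0.13289070445639958
320 200 [-0.0483 -0.2386] 0.16006917195719764
190 265 [-0.1305 -0.2178] 0.06730822743721826
185 272 [-0.1354 -0.2169] 0.0595036943838812
170 260 [-0.1428 -0.2179] 0.06500529831854446
210 262 [-0.1339 -0.1881] 0.042570879081975065
215 225 [-0.1229 -0.2035] 0.08556340241770174
```

>>> move_arm --deltas '[{"dp": [0.002, 0.008, 0.004], "turn": [0, 0, 0]}, {"dp": [0.002, 0.008, 0.008], "turn": [0, 0, 0]}, {"dp": [0.002, 0.008, 0.012], "turn": [0, 0, 0]}, {"dp": [0.002, 0.008, 0.016], "turn": [0, 0, 0]}, {"dp": [0.002, 0.008, 0.02], "turn": [0, 0, 0]}, {"dp": [0.002, 0.008, 0.024], "turn": [0, 0, 0]}, {"dp": [0.002, 0.008, 0.028], "turn": [0, 0, 0]}, {"dp": [0.002, 0.008, 0.032], "turn": [0, 0, 0]}, {"dp": [0.002, 0.008, 0.036], "turn": [0, 0, 0]}, {"dp": [0.002, 0.008, 0.04], "turn": [0, 0, 0]}]'

```text
time: 3.4
tool_pos: [0.5349, -0.0173, 0.0477]
tool_rot: [-3.081, 1.57, -2.914]
contact_force: [-0.4, -0.7, -0.7]
opening: 0.0005
```

>>> move_arm --deltas '[{"dp": [0, 0, 0.003], "turn": [0, 0, 0]}, {"dp": [0, 0, 0.006], "turn": [0, 0, 0]}, {"dp": [0, 0, 0.009], "turn": [0, 0, 0]}, {"dp": [0, 0, 0.012], "turn": [0, 0, 0]}, {"dp": [0, 0, 0.015], "turn": [0, 0, 0]}, {"dp": [0, 0, 0.018], "turn": [0, 0, 0]}, {"dp": [0, 0, 0.02], "turn": [0, 0, 0]}]'

```text
time: 4.1
tool_pos: [0.5548, -0.014, 0.0477]
tool_rot: [-0.852, 1.571, -0.685]
contact_force: [-0.6, -1.0, 0.1]
opening: 0.0005
```

```bash
python3 - <<'E'
from h import *
plan((-.06,-.2),.049)
look('s4')
E
```

```text
sgn 1 dp [-0.0013 -0.0006  0.0194] turn [-0.0547  0.0053  0.006 ] now c [-0.0794 -0.1994] z 0.04769678828668608 F [-0.5684 -1.0043  0.0672] t 4.1
```

View pics/s4.png

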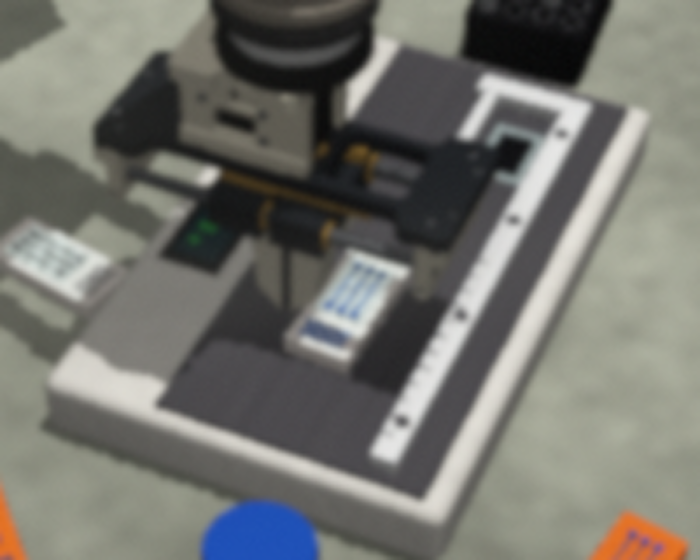

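The carrier is now nearly square. In the crop its rear edge runs about (290,330)–(350,352), its front right corner is at (405,265), and the finger is behind it at (290,290).

```bash
python3 - <<'E'
from h import *
q=np.array([(290,328),(348,352),(408,266),(350,246)])/3.5-.5+[220,165]
print(to_c(ray('scene',q,.056)))
E
```

```text
[[-0.0688 -0.2281]
 [-0.0351 -0.2311]
 [-0.0313 -0.1604]
 [-0.0654 -0.1592]]
```

>>> move_arm --deltas '[{"dp": [0, 0, 0.003], "turn": [0, 0, 0]}, {"dp": [0, 0, 0.006], "turn": [0, 0, 0]}, {"dp": [0, 0, 0.008], "turn": [0, 0, 0]}, {"dp": [0, 0, 0.01], "turn": [0, 0, 0]}, {"dp": [0, 0, 0.012], "turn": [0, 0, 0]}, {"dp": [0, 0, 0.014], "turn": [0, 0, 0]}, {"dp": [0, 0, 0.016], "turn": [0, 0, 0]}]'

```text
time: 4.85
tool_pos: [0.5704, -0.0114, 0.0477]
tool_rot: [-2.141, 1.571, -1.974]
contact_force: [-0.9, 0.3, -0.1]
opening: 0.0005
```

```bash
python3 - <<'E'
from h import *
plan((-.06,-.2),.049)
look('s5')
E
```

```text
sgn 1 dp [-0.0013 -0.0006  0.0035] turn [-0.0567 -0.0037  0.0058] now c [-0.0635 -0.1994] z 0.04769385185725955 F [-0.8636  0.3431 -0.0599] t 4.85
```

View pics/s5.png

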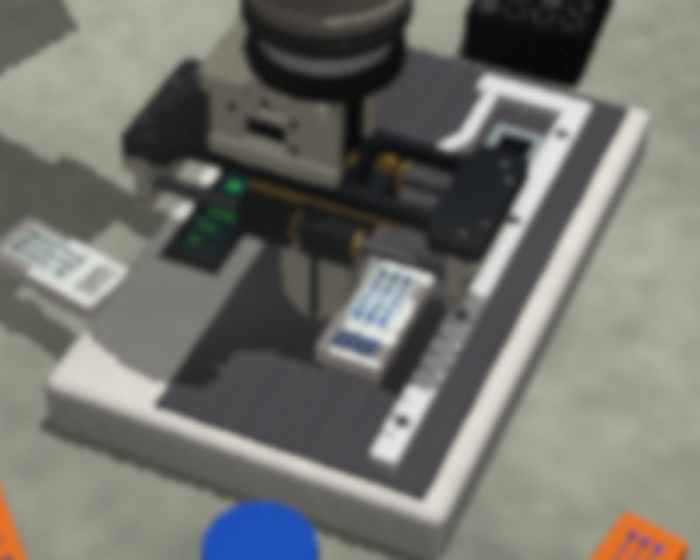

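The finger's half-thickness is about 11 mm, so the carrier should be flush with the TCP at about x = -47 mm. I'll close in slowly and watch the force.

>>> move_arm --deltas '[{"dp": [0, 0, 0.003], "turn": [0, 0, 0]}, {"dp": [0, 0, 0.006], "turn": [0, 0, 0]}, {"dp": [0, 0, 0.008], "turn": [0, 0, 0]}, {"dp": [0, 0, 0.01], "turn": [0, 0, 0]}, {"dp": [0, 0, 0.012], "turn": [0, 0, 0]}, {"dp": [0, 0, 0.0135], "turn": [0, 0, 0]}, {"dp": [0, 0, 0.0145], "turn": [0, 0, 0]}, {"dp": [0, 0, 0.0155], "turn": [0, 0, 0]}]'

```text
time: 5.7
tool_pos: [0.5856, -0.0088, 0.0477]
tool_rot: [-1.884, 1.571, -1.717]
contact_force: [-0.8, -0.4, 0.2]
opening: 0.0003
```

>>> move_arm --deltas '[{"dp": [0, 0, 0.0005], "turn": [0, 0, 0]}, {"dp": [0, 0, 0.001], "turn": [0, 0, 0]}, {"dp": [0, 0, 0.001], "turn": [0, 0, 0]}]'

```text
time: 6.0
tool_pos: [0.5863, -0.0087, 0.0477]
tool_rot: [-3.018, 1.57, -2.851]
contact_force: [-0.1, -0.0, 0.5]
opening: 0.0004
```

```bash
python3 - <<'E'
from h import *
plan((-.06,-.2),.049)
look('s6')
E
```

```text
sgn 1 dp [-0.0013 -0.0006 -0.0127] turn [-0.0576 -0.0258  0.0032] now c [-0.0473 -0.1994] z 0.04765066716407948 F [-0.0767 -0.0259  0.4665] t 6.0
```

View pics/s6.png

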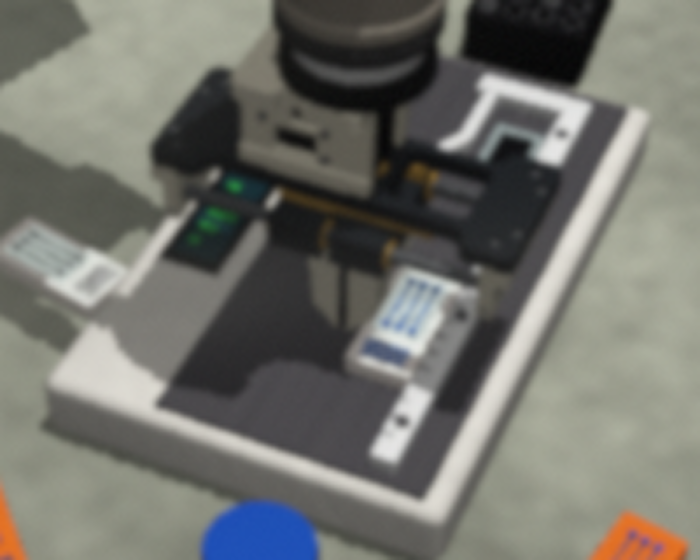

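The carrier is now almost on the rail: its top right edge meets the rail at crop (440,330). There's no contact force yet, so I'll go on in small steps.

>>> move_arm --deltas '[{"dp": [0, 0, 0.0007], "turn": [0, 0, 0]}, {"dp": [0, 0, 0.0014], "turn": [0, 0, 0]}, {"dp": [0, 0, 0.002], "turn": [0, 0, 0]}, {"dp": [0, 0, 0.002], "turn": [0, 0, 0]}]'

```text
time: 6.45
tool_pos: [0.5867, -0.0086, 0.0475]
tool_rot: [3.062, 1.567, -3.054]
contact_force: [-7.4, -2.2, 4.8]
opening: 0.0001
```

Rail contact: about 7.7 N with the TCP at x = -46.9 mm, held for more than 0.1 s. Now I'll back off, rise and check.

>>> move_arm --deltas '[{"dp": [0, 0, -0.004], "turn": [0, 0, 0]}, {"dp": [0, 0, -0.015], "turn": [0, 0, 0]}, {"dp": [-0.03, 0, -0.02], "turn": [0, 0, 0]}, {"dp": [-0.05, -0.03, -0.02], "turn": [0, 0, 0]}, {"dp": [-0.05, -0.07, 0.0], "turn": [0, 0, 0]}, {"dp": [-0.05, -0.07, 0.022], "turn": [0, 0, 0]}, {"dp": [-0.05, -0.07, 0.022], "turn": [0, 0, 0]}, {"dp": [-0.05, -0.07, 0.022], "turn": [0, 0, 0]}]'

```text
time: 7.25
tool_pos: [0.6215, -0.0734, 0.0972]
tool_rot: [2.555, 1.57, 2.722]
contact_force: [-0.1, 0.9, -0.7]
opening: 0.0003
```

```bash
python3 - <<'E'
from h import *
plan((-.024,-.268),.048)
print('flask',to_c(ray('top',[430,190],.095)))
look('s7')
p,d=robot.read_camera('top');cv2.imwrite('pics/t7.png',cv2.resize(p[170:340,185:405,::-1],None,fx=3.5,fy=3.5,interpolation=cv2.INTER_CUBIC))
E
```

```text
sgn 1 dp [ 0.0492  0.001  -0.0005] turn [-0.0377 -0.0334 -0.0222] now c [-0.0235 -0.269 ] z 0.09716011805958882 F [-0.0652  0.9455 -0.7351] t 7.25
flask [[-0.0129 -0.384 ]]
```

View pics/s7.png

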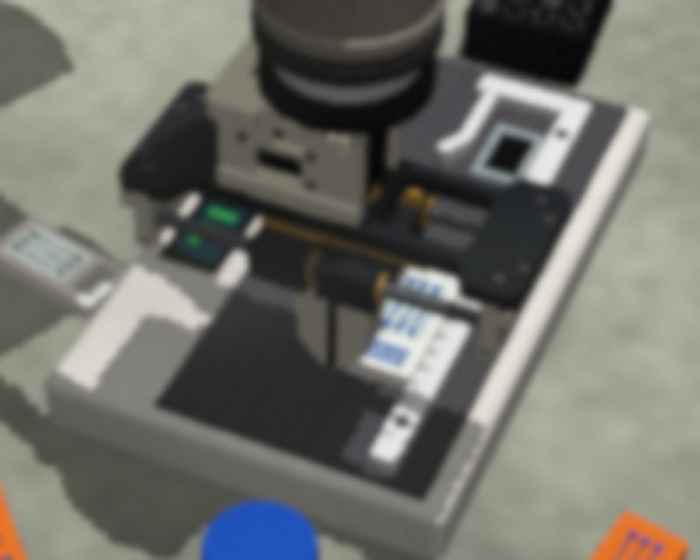

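View pics/t7.png

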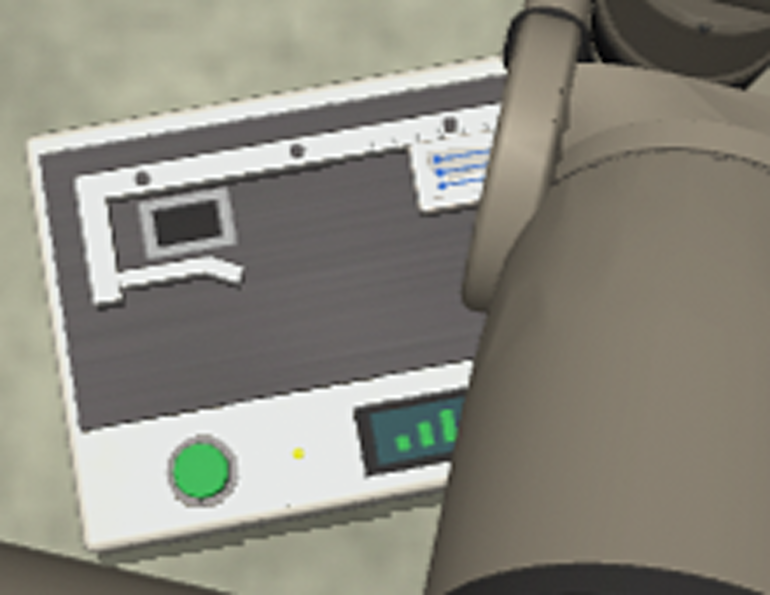

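In the top view the carrier's front part, crop (415–490, 140–210), is flush against the rail with no dark line between them. Next, the front edge position.

```bash
python3 - <<'E'
from h import *
q=np.array([(410,148),(420,212),(480,200)])/3.5-.5+[185,170]
print(to_c(ray('top',q,.056)))
E
```

```text
[[-0.0014 -0.1575]
 [-0.0355 -0.1565]
 [-0.0348 -0.1879]]
```

Front edge at y = -157 mm, so the rear end is at about -233 and the centre at about -195 mm. It is square and flush. I'll lower the finger behind it.

>>> move_arm --deltas '[{"dp": [0.02, 0, 0], "turn": [0, 0, 0]}, {"dp": [0.035, 0, 0], "turn": [0, 0, 0]}, {"dp": [0.045, 0, 0], "turn": [0, 0, 0]}, {"dp": [0.049, 0, 0], "turn": [0, 0, 0]}, {"dp": [0.049, 0, 0], "turn": [0, 0, 0]}]'

```text
time: 7.85
tool_pos: [0.6214, -0.0734, 0.0484]
tool_rot: [2.848, 1.57, 3.015]
contact_force: [0.7, 0.4, -0.4]
opening: 0.0003
```

>>> move_arm --deltas '[{"dp": [0, 0.004, 0], "turn": [0, 0, 0]}, {"dp": [0, 0.008, 0], "turn": [0, 0, 0]}, {"dp": [0, 0.012, 0], "turn": [0, 0, 0]}, {"dp": [0, 0.015, 0], "turn": [0, 0, 0]}, {"dp": [0, 0.018, 0], "turn": [0, 0, 0]}, {"dp": [0, 0.021, 0], "turn": [0, 0, 0]}, {"dp": [0, 0.024, 0.0005], "turn": [0, 0, 0]}, {"dp": [0, 0.027, 0.001], "turn": [0, 0, 0]}, {"dp": [0, 0.03, 0.0015], "turn": [0, 0, 0]}, {"dp": [0, 0.033, 0.002], "turn": [0, 0, 0]}]'

```text
time: 8.85
tool_pos: [0.6183, -0.0406, 0.0487]
tool_rot: [-2.557, 1.571, -2.39]
contact_force: [-0.4, -0.2, -0.7]
opening: 0.0004
```

```bash
python3 - <<'E'
from h import *
plan((-.024,-.268),.048)
look('s8')
p,d=robot.read_camera('top');cv2.imwrite('pics/t8.png',cv2.resize(p[170:340,185:405,::-1],None,fx=3.5,fy=3.5,interpolation=cv2.INTER_CUBIC))
E
```

```text
sgn 1 dp [ 0.0007 -0.0318 -0.0028] turn [-0.0611 -0.0083  0.0055] now c [-0.0212 -0.2362] z 0.04865041497272547 F [-0.3898 -0.2344 -0.6798] t 8.85
```

View pics/s8.png

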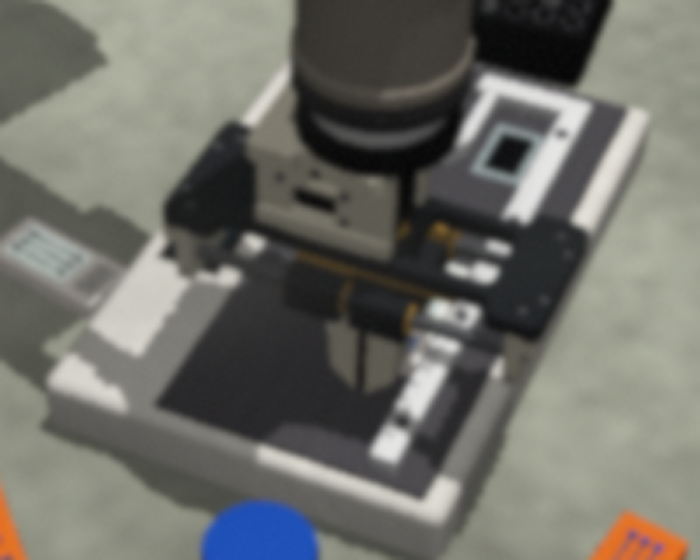

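View pics/t8.png

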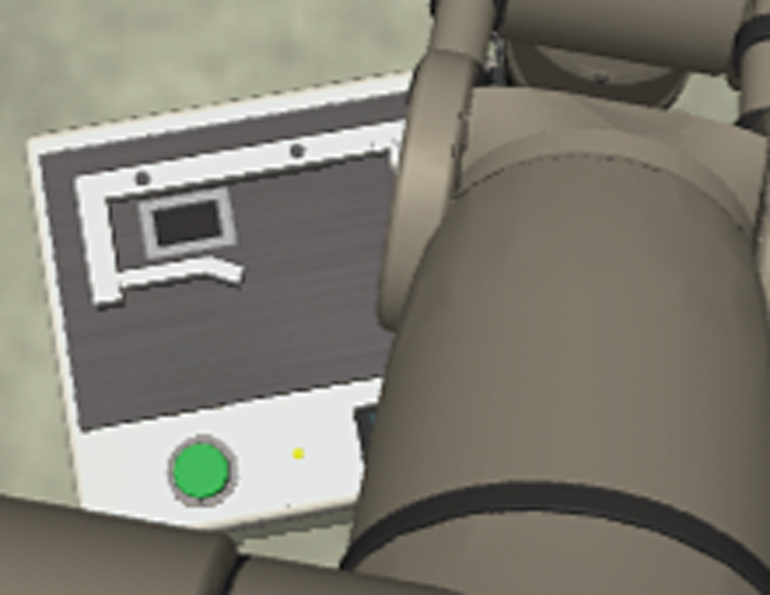

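The finger has reached the rear end and is pushing: in the top view the front edge has moved to about (392,160). I'll slide on slowly with a slight drift towards the rail, then check before the 130 mm limit.

>>> move_arm --deltas '[{"dp": [0, 0.003, 0], "turn": [0, 0, 0]}, {"dp": [0, 0.007, 0.0002], "turn": [0, 0, 0]}, {"dp": [0, 0.011, 0.0004], "turn": [0, 0, 0]}, {"dp": [0, 0.015, 0.0006], "turn": [0, 0, 0]}, {"dp": [0, 0.019, 0.0008], "turn": [0, 0, 0]}, {"dp": [0, 0.023, 0.001], "turn": [0, 0, 0]}, {"dp": [0, 0.027, 0.001], "turn": [0, 0, 0]}, {"dp": [0, 0.031, 0.001], "turn": [0, 0, 0]}, {"dp": [0, 0.035, 0.001], "turn": [0, 0, 0]}, {"dp": [0, 0.038, 0.001], "turn": [0, 0, 0]}]'

```text
time: 9.95
tool_pos: [0.6129, -0.0027, 0.0487]
tool_rot: [-1.062, 1.571, -0.894]
contact_force: [1.2, -0.6, -0.8]
opening: 0.0006
```

```bash
python3 - <<'E'
from h import *
plan((-.024,-.268),.048)
look('s9')
p,d=robot.read_camera('top');cv2.imwrite('pics/t9.png',cv2.resize(p[170:340,185:405,::-1],None,fx=3.5,fy=3.5,interpolation=cv2.INTER_CUBIC))
E
```

```text
sgn 1 dp [ 0.0007 -0.07   -0.0038] turn [-0.0468  0.0014  0.0026] now c [-0.0201 -0.198 ] z 0.048696847525856145 F [ 1.1827 -0.5838 -0.8163] t 9.95
```

View pics/s9.png

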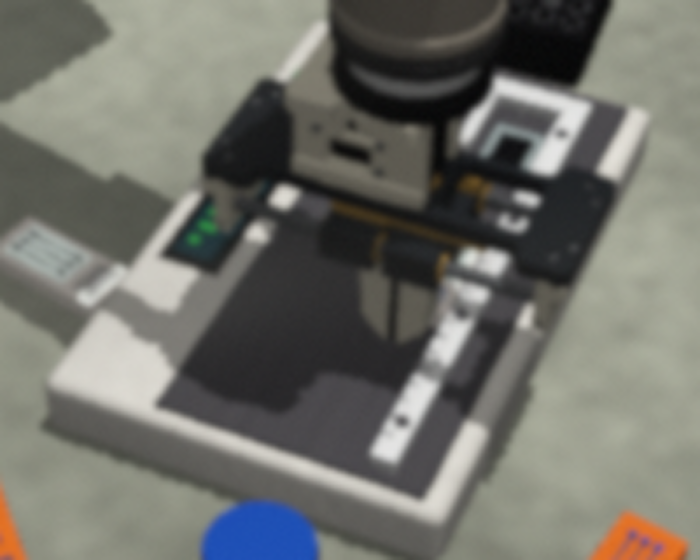

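View pics/t9.png

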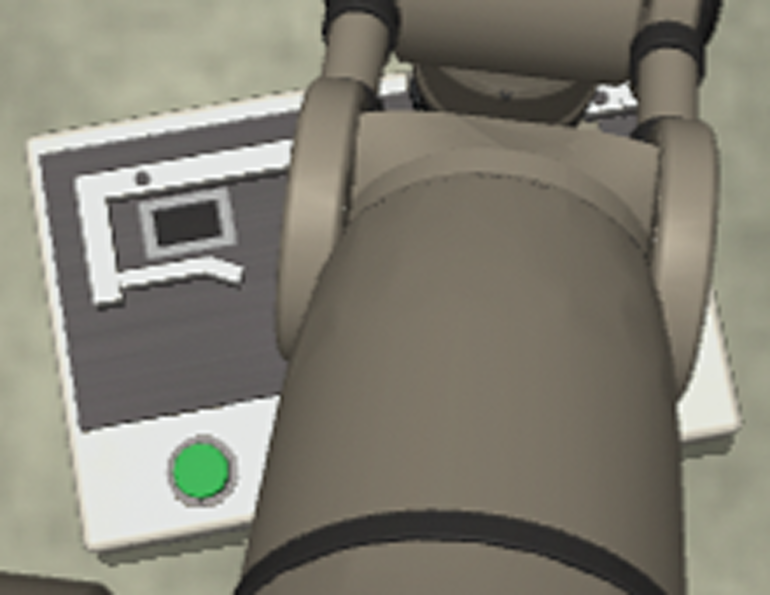

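Both views are blocked by the arm. There's plenty of time, so I'll back straight off along -y for a look before the critical stretch.

>>> move_arm --deltas '[{"dp": [0, -0.01, -0.001], "turn": [0, 0, 0]}, {"dp": [0, -0.04, -0.002], "turn": [0, 0, 0]}, {"dp": [0, -0.07, -0.002], "turn": [0, 0, 0]}, {"dp": [0, -0.07, -0.002], "turn": [0, 0, 0]}, {"dp": [0, -0.07, -0.002], "turn": [0, 0, 0]}]'

```text
time: 10.55
tool_pos: [0.6225, -0.0737, 0.0486]
tool_rot: [2.228, 1.571, 2.393]
contact_force: [0.1, 0.2, 0.1]
opening: 0.0007
```

```bash
python3 - <<'E'
from h import *
plan((-.024,-.268),.048)
look('s10')
p,d=robot.read_camera('top');cv2.imwrite('pics/t10.png',cv2.resize(p[170:340,185:405,::-1],None,fx=3.5,fy=3.5,interpolation=cv2.INTER_CUBIC))
E
```

```text
sgn 1 dp [ 0.0006  0.0016 -0.0015] turn [-0.1802 -0.0063 -0.0082] now c [-0.0225 -0.2696] z 0.04855278010255566 F [0.1108 0.2321 0.148 ] t 10.55
```

View pics/t10.png

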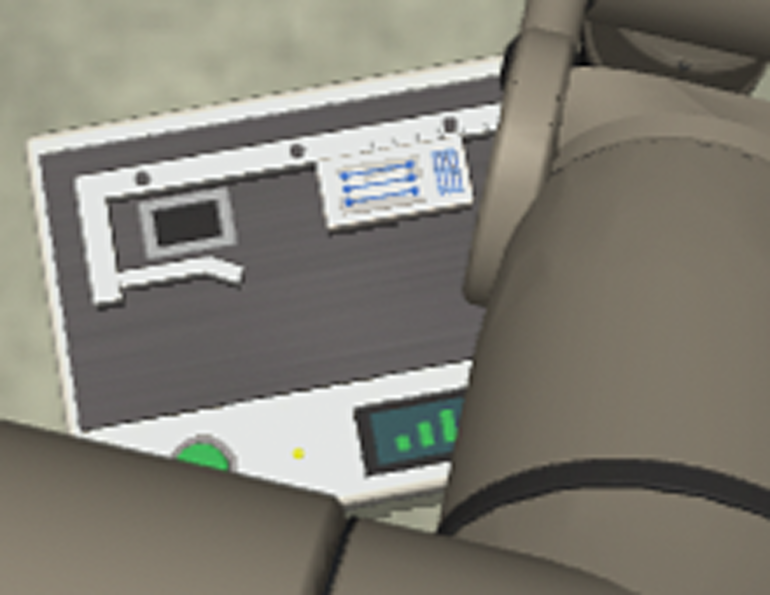

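```bash
python3 - <<'E'
from h import *
q=np.array([(317,165),(330,230),(474,206),(463,141)])/3.5-.5+[185,170]
print(to_c(ray('top',q,.056)))
E
```

```text
[[-0.0018 -0.1091]
 [-0.0366 -0.1098]
 [-0.0374 -0.1843]
 [-0.0026 -0.1851]]
```

The carrier lies flush (sides at about -2 and -37 mm) and square, centre y at about -147 mm. I'll approach again and push on.

>>> move_arm --deltas '[{"dp": [0, 0.035, 0], "turn": [-0.1, 0, 0]}, {"dp": [0, 0.06, 0], "turn": [-0.1, 0, 0]}, {"dp": [0, 0.066, 0], "turn": [-0.1, 0, 0]}, {"dp": [0, 0.07, 0], "turn": [-0.1, 0, 0]}, {"dp": [0, 0.073, 0], "turn": [-0.1, 0, 0]}, {"dp": [0, 0.076, 0.0004], "turn": [-0.1, 0, 0]}, {"dp": [0, 0.079, 0.0008], "turn": [-0.1, 0, 0]}, {"dp": [0, 0.083, 0.0012], "turn": [-0.1, 0, 0]}, {"dp": [0, 0.087, 0.0016], "turn": [-0.1, 0, 0]}, {"dp": [0, 0.091, 0.002], "turn": [-0.1, 0, 0]}]'

```text
time: 11.65
tool_pos: [0.6094, 0.0177, 0.0486]
tool_rot: [-2.514, 1.571, -2.345]
contact_force: [-0.7, -1.1, -0.0]
opening: 0.0004
```

>>> move_arm --deltas '[{"dp": [0, 0.004, 0.0002], "turn": [0, 0, 0]}, {"dp": [0, 0.008, 0.0004], "turn": [0, 0, 0]}, {"dp": [0, 0.012, 0.0006], "turn": [0, 0, 0]}, {"dp": [0, 0.016, 0.0008], "turn": [0, 0, 0]}, {"dp": [0, 0.02, 0.001], "turn": [0, 0, 0]}, {"dp": [0, 0.024, 0.0012], "turn": [0, 0, 0]}, {"dp": [0, 0.028, 0.0014], "turn": [0, 0, 0]}, {"dp": [0, 0.032, 0.0016], "turn": [0, 0, 0]}, {"dp": [0, 0.036, 0.0018], "turn": [0, 0, 0]}, {"dp": [0, 0.04, 0.002], "turn": [0, 0, 0]}]'

```text
time: 12.65
tool_pos: [0.6047, 0.0576, 0.0487]
tool_rot: [-1.28, 1.571, -1.112]
contact_force: [-0.3, -0.5, -0.0]
opening: 0.0005
```

```bash
python3 - <<'E'
from h import *
plan((-.02,-.0855),.048)
p,d=robot.read_camera('top');cv2.imwrite('pics/t11.png',cv2.resize(p[170:340,185:405,::-1],None,fx=3.5,fy=3.5,interpolation=cv2.INTER_CUBIC))
E
```

```text
sgn 1 dp [ 0.0007  0.0516 -0.0018] turn [0.0419 0.0015 0.0051] now c [-0.0181 -0.1371] z 0.04871382561990347 F [-0.2976 -0.485  -0.0427] t 12.65
```

View pics/t11.png

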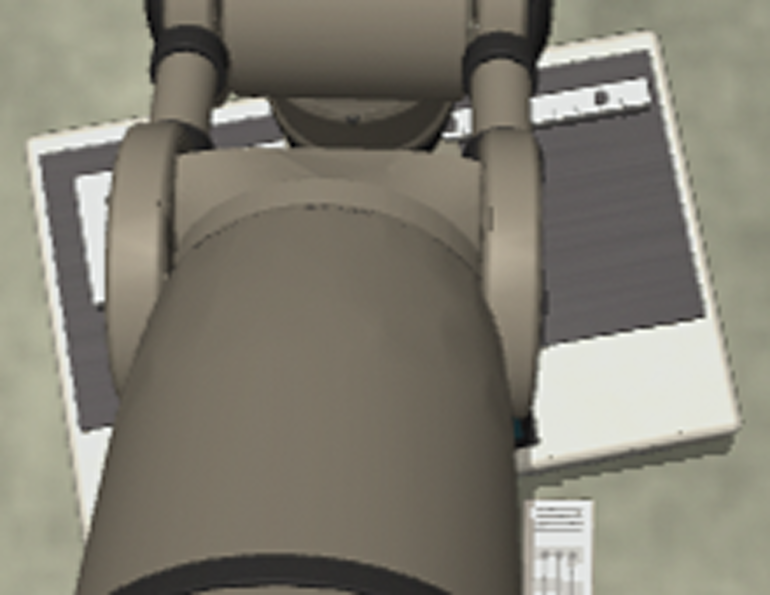

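The carrier is hidden again, but the force stays small. By the finger position its front is at the mouth. I'll go on.

>>> move_arm --deltas '[{"dp": [0, 0.003, 0], "turn": [0, 0, 0]}, {"dp": [0, 0.007, 0], "turn": [0, 0, 0]}, {"dp": [0, 0.011, 0], "turn": [0, 0, 0]}, {"dp": [0, 0.014, 0], "turn": [0, 0, 0]}, {"dp": [0, 0.018, 0], "turn": [0, 0, 0]}, {"dp": [0, 0.022, 0], "turn": [0, 0, 0]}, {"dp": [0, 0.026, 0], "turn": [0, 0, 0]}, {"dp": [0, 0.03, 0], "turn": [0, 0, 0]}, {"dp": [0, 0.034, 0], "turn": [0, 0, 0]}, {"dp": [0, 0.038, 0], "turn": [0, 0, 0]}]'

```text
time: 13.7
tool_pos: [0.5983, 0.0951, 0.0487]
tool_rot: [-1.583, 1.571, -1.414]
contact_force: [-0.0, 0.1, -0.8]
opening: 0.0004
```

>>> move_arm --deltas '[{"dp": [0, 0.003, 0], "turn": [0, 0, 0]}, {"dp": [0, 0.006, 0], "turn": [0, 0, 0]}, {"dp": [0, 0.008, 0], "turn": [0, 0, 0]}, {"dp": [0, 0.01, 0], "turn": [0, 0, 0]}, {"dp": [0, 0.011, 0], "turn": [0, 0, 0]}, {"dp": [0, 0.012, 0], "turn": [0, 0, 0]}]'

```text
time: 14.3
tool_pos: [0.5967, 0.1052, 0.0487]
tool_rot: [-1.534, 1.568, -1.365]
contact_force: [0.7, -9.1, 0.2]
opening: 0.0008
```

```bash
python3 - <<'E'
from h import *
plan((-.02,-.0855),.048)
look('s12')
E
```

```text
sgn 1 dp [ 0.0007  0.0034 -0.0019] turn [0.0627 0.0052 0.14  ] now c [-0.0181 -0.0889] z 0.048740459861984595 F [ 0.6831 -9.0635  0.1739] t 14.3
```

View pics/s12.png

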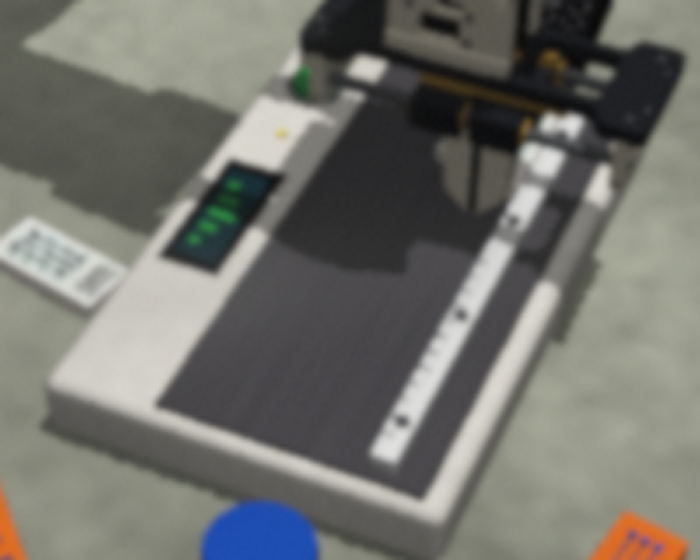

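Firm stop: 9 N with the TCP at y = -88.9 mm. That matches home, since the earlier offset between TCP and rear end was about 12 mm. I'll back off and look.

>>> move_arm --deltas '[{"dp": [0, -0.005, 0], "turn": [0, 0, 0]}, {"dp": [0, -0.03, -0.002], "turn": [0, 0, 0]}, {"dp": [0, -0.07, -0.002], "turn": [0, 0, 0]}, {"dp": [0, -0.11, -0.002], "turn": [0, 0, 0]}, {"dp": [-0.02, -0.13, -0.002], "turn": [0, 0, 0]}, {"dp": [-0.03, -0.14, -0.002], "turn": [0, 0, 0]}, {"dp": [-0.03, -0.14, -0.002], "turn": [0, 0, 0]}]'

```text
time: 15.05
tool_pos: [0.6192, -0.0328, 0.0804]
tool_rot: [-0.267, 1.567, -0.1]
contact_force: [-0.1, -0.0, -0.4]
opening: 0.0005
```

```bash
python3 - <<'E'
from h import *
plan((-.02,-.0855),.048)
p,d=robot.read_camera('top');cv2.imwrite('pics/t13_full.png',p[:,:,::-1]);cv2.imwrite('pics/t13.png',cv2.resize(p[200:270,195:285,::-1],None,fx=8,fy=8,interpolation=cv2.INTER_CUBIC))
E
```

```text
sgn 1 dp [ 0.0322  0.1432 -0.0012] turn [-0.0591  0.2055  0.0563] now c [-0.019  -0.2287] z 0.08036173422327988 F [-0.0865 -0.0226 -0.3716] t 15.05
```

View pics/t13.png

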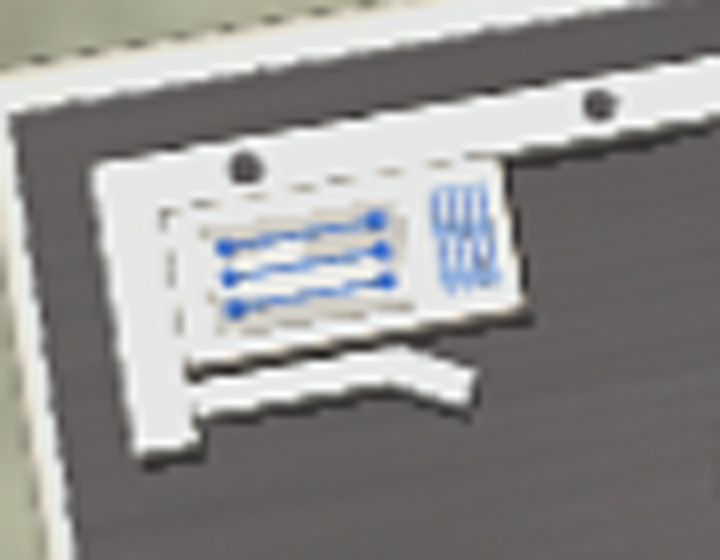

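The carrier is in the pocket. The seams along the rail, (170,210)–(480,158), and the end stop, (165,215)–(185,330), are hairline, and the 3 mm clearance shows on the guide side, (190,370)–(390,340). A numeric check follows.

```bash
python3 - <<'E'
from h import *
q=(np.array([(500,155),(526,307),(188,362)])+.5)/8-.5+[195,200]
print(to_c(ray('top',q,.056)))
# key height/pos from depth
p,d=robot.read_camera('top'); c=robot.camera_info('top')
hsv=cv2.cvtColor(p,cv2.COLOR_RGB2HSV); g=cv2.inRange(hsv,(50,120,60),(75,255,255)); g[:,:200]=0; g[:,280:]=0;g[:280]=0;g[330:]=0
ys,xs=np.nonzero(g); z=d[ys,xs]; 
X=(np.c_[(xs-c['cx'])/c['fx']*z,(ys-c['cy'])/c['fy']*z,z]-c['t'])@c['R']; print(len(xs),X.mean(0),np.median(X[:,2]),to_c(ray('top',[xs.mean(),ys.mean()],.049)))
p=cv2.imread('pics/scene0.png');hsv=cv2.cvtColor(p,cv2.COLOR_BGR2HSV); g=cv2.inRange(hsv,(50,120,60),(75,255,255)); g[:,:300]=0; g[:,325:]=0;g[:175]=0;g[200:]=0
ys,xs=np.nonzero(g); print(len(xs),to_c(ray('scene',[xs.mean(),ys.mean()],.048)))
plan((-.145,-.0256),.08)
E
```

```text
[[-0.0002 -0.0767]
 [-0.0356 -0.0767]
 [-0.0344 -0.0014]]
188 [0.4607 0.1458 0.054 ] 0.049089745915389255 [[-0.1449 -0.0256]]
73 [[-0.1437 -0.0297]]
sgn 1 dp [-0.0014  0.2009 -0.1246] turn [ 0.0589 -0.003  -0.0297] now c [-0.0202 -0.2264] z 0.0785346625436099 F [-0.0124  0.0942 -1.0406] t 15.15
```

Home confirmed: sides at about -0.2 and -36 mm, ends at about -1.4 and -76.7 mm. The key is at corner-frame (-145, -26) mm with its top at 49 mm, as it must be. I'll move above it.

>>> move_arm --deltas '[{"dp": [-0.03, 0.02, -0.03], "turn": [0, 0, 0]}, {"dp": [-0.03, 0.06, -0.06], "turn": [0, 0, 0]}, {"dp": [-0.03, 0.1, -0.09], "turn": [0, 0, 0]}, {"dp": [-0.03, 0.14, -0.125], "turn": [0, 0, 0]}, {"dp": [-0.03, 0.18, -0.125], "turn": [0, 0, 0]}, {"dp": [-0.02, 0.2, -0.125], "turn": [0, 0, 0]}, {"dp": [-0.01, 0.2, -0.125], "turn": [0, 0, 0]}, {"dp": [-0.01, 0.2, -0.125], "turn": [0, 0, 0]}]'

```text
time: 15.95
tool_pos: [0.4594, 0.1451, 0.087]
tool_rot: [-3.111, 1.567, -2.939]
contact_force: [0.3, -0.5, -0.5]
opening: 0.0002
```

```bash
python3 - <<'E'
from h import *
plan((-.145,-.0265),.052)
look('s14')
E
```

```text
sgn 1 dp [0.035  0.0001 0.0019] turn [ 0.2014 -0.208   0.0067] now c [-0.1468 -0.0266] z 0.08702026040933669 F [ 0.3036 -0.5225 -0.4861] t 15.95
```

View pics/s14.png

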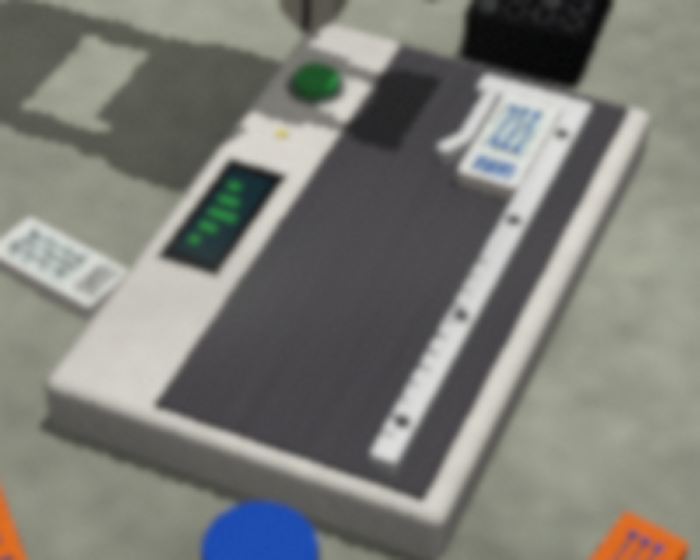

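The carrier sits home in the pocket at crop (505,145), and the fingertip is above the key at (315,80). I'll lower and press.

>>> move_arm --deltas '[{"dp": [0.015, 0, 0.001], "turn": [0.2, 0, 0]}, {"dp": [0.025, 0, 0.001], "turn": [0.2, 0, 0]}, {"dp": [0.032, 0, 0.001], "turn": [0.2, 0, 0]}, {"dp": [0.036, 0, 0.001], "turn": [0.2, 0, 0]}, {"dp": [0.038, 0, 0.001], "turn": [0.2, 0, 0]}, {"dp": [0.04, 0, 0.001], "turn": [0.2, 0, 0]}, {"dp": [0.041, 0, 0.001], "turn": [0.2, 0, 0]}, {"dp": [0.041, 0, 0.001], "turn": [0.2, 0, 0]}]'

```text
time: 16.8
tool_pos: [0.4622, 0.1445, 0.048]
tool_rot: [-0.626, 1.57, -0.461]
contact_force: [0.0, -1.4, 2.7]
opening: -0.0
```

>>> move_arm --deltas '[{"dp": [0.001, 0, 0], "turn": [0, 0, 0]}, {"dp": [0.002, 0, 0], "turn": [0, 0, 0]}, {"dp": [0.003, 0, 0], "turn": [0, 0, 0]}, {"dp": [0.003, 0, 0], "turn": [0, 0, 0]}]'

```text
time: 17.2
tool_pos: [0.4623, 0.1445, 0.0452]
tool_rot: [-0.38, 1.57, -0.215]
contact_force: [-1.5, -2.1, 7.6]
opening: 0.0003
```

>>> move_arm --deltas '[{"dp": [0.0005, 0, 0], "turn": [0, 0, 0]}, {"dp": [0.001, 0, 0], "turn": [0, 0, 0]}, {"dp": [0.001, 0, 0], "turn": [0, 0, 0]}, {"dp": [0.001, 0, 0], "turn": [0, 0, 0]}]'

```text
time: 17.6
tool_pos: [0.4623, 0.1445, 0.045]
tool_rot: [-0.295, 1.57, -0.129]
contact_force: [-4.3, -3.6, 16.6]
opening: 0.0007
```

Hard stop at z = 45 mm, which is 4 mm of travel, with 16 N well above the spring force. The key is fully down. Now up and clear, back to the approach side.

>>> move_arm --deltas '[{"dp": [-0.005, 0, 0], "turn": [0, 0, 0]}, {"dp": [-0.02, 0, 0], "turn": [0, 0, 0]}, {"dp": [-0.06, 0, 0], "turn": [0, 0, 0]}, {"dp": [-0.1, 0, 0], "turn": [0, 0, 0]}, {"dp": [-0.13, -0.04, -0.01], "turn": [0, 0, 0]}, {"dp": [-0.15, -0.09, -0.02], "turn": [0, 0, 0]}, {"dp": [-0.15, -0.14, -0.03], "turn": [0, 0, 0]}, {"dp": [-0.15, -0.18, -0.03], "turn": [0, 0, 0]}, {"dp": [-0.15, -0.2, -0.03], "turn": [0, 0, 0]}, {"dp": [-0.15, -0.2, -0.03], "turn": [0, 0, 0]}]'

```text
time: 18.6
tool_pos: [0.4657, -0.0599, 0.1935]
tool_rot: [-0.619, 1.57, -0.457]
contact_force: [-0.1, 0.3, -0.2]
opening: 0.0004
```

```bash
python3 - <<'E'
from h import *
plan((-.145,-.0256),.08)
look('s15')
p,d=robot.read_camera('top');cv2.imwrite('pics/t15.png',p[:,:,::-1]);
c=robot.camera_info('top'); hsv=cv2.cvtColor(p,cv2.COLOR_RGB2HSV); g=cv2.inRange(hsv,(50,120,60),(75,255,255)); g[:,:200]=0; g[:,280:]=0;g[:280]=0;g[330:]=0
ys,xs=np.nonzero(g); z=d[ys,xs]; X=(np.c_[(xs-c['cx'])/c['fx']*z,(ys-c['cy'])/c['fy']*z,z]-c['t'])@c['R']; print(len(xs),np.median(X[:,2]))
E
```

```text
sgn 1 dp [0.1135 0.2043 0.0284] turn [-0.3773  0.022   0.0158] now c [-0.1748 -0.2297] z 0.19350211760086458 F [-0.0659  0.265  -0.2265] t 18.6
188 0.04910808848349413
```

View pics/t15.png

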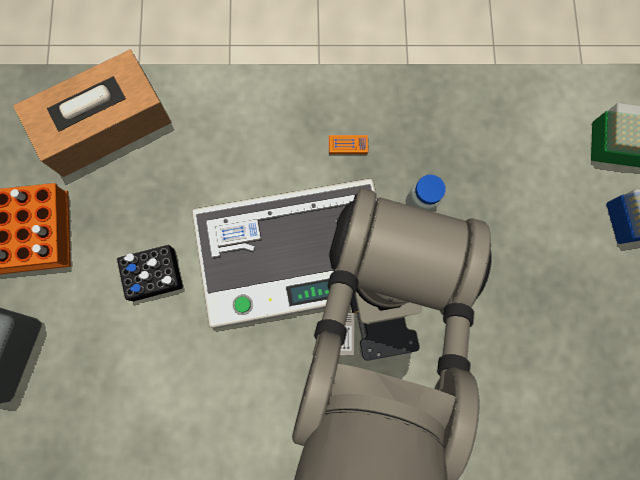

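View pics/s15.png

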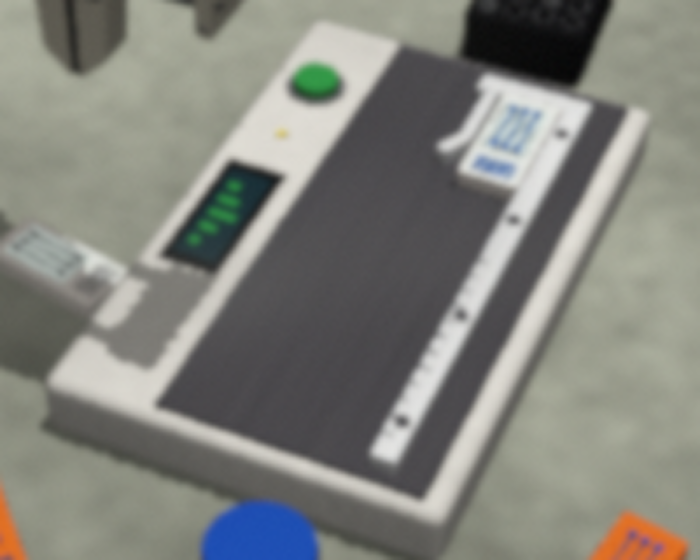

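The carrier is home at top (238,233). The key is up again at 49.1 mm, at (242,304). The rack (150,272), the bottle (430,190) and the spare are where they were, and the arm is clear. Handing in.

```bash
python3 -c "
from cell import robot
print(robot.hand_in())"
```

```text
the job is handed in; nothing more can be done
None
```

The blue-marked carrier is home in the corner pocket. The start key has been pressed and is back up, and the job was handed in at about 18.7 s. The hand-in gave no verdict.

- **Pushing to the rail:** I pushed the carrier across the deck with the shut fingertips until it met the rail, at about 7.7 N. It was flush and square there, with its centre about 195 mm short of the end stop. A second look with the centre at about 147 mm showed it still flush.
- **Sliding home:** I slid it along the rail into the pocket until it stopped firmly, at about 9 N. By the camera it lay within about 0.2 mm of the rail and about 1 mm of the end stop.
- **Start key:** I pressed it to a hard stop about 4 mm down, at about 16 N. It then read 49.1 mm high, the same as before the press.
- **Last checks:** In the final pictures the carrier was flat in the pocket. The rack and bottle had not moved, the spare looked in place though partly hidden in the top view, and the arm was clear with no contact force.

**What I couldn't confirm:** For the last part of the slide, the arm hid the carrier from the cameras, so I went by force and finger position and checked with a picture afterwards. The two camera views disagreed on the key's position by about 4 mm. I used the top view, and the press worked. One move call was refused early on because a field was missing, and I repeated it with no other effect.

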